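# Condition the sampling brush and hold it on the instrument's marked spot

### The arm

A 6-joint arm with a two-finger parallel gripper is mounted at the origin on the work surface. World frame = base frame: x ahead of the robot, y to its left, z up, the work surface at z = 0. Lengths are in m, angles in rad, forces in N, time in s.
With the tool pointing down it reaches from about 0.325 to 0.875 m from the base axis. Payload 4.4 kg.
Tool frame: the origin (TCP) lies midway between the tips of the shut fingers; the grasp point (between the pads) lies 19 mm behind it; z points along the fingers, y is the line along which they close (so a half turn about z gives the same grasp; the last joint's range is limited). The gripper opens to 85 mm and grips with 20 to 120 N. Pads are 22 mm wide; open, the fingers measure 114 mm over their backs; the gripper's body (76 mm by 85 mm) begins 54 mm behind the grasp point. The pads swing forward as they close: fully open they stand 13 mm farther back than shut.
Start: joints at [-1.407, 0.207, 1.542, -0, 1.393, -0.15], TCP at [0.178, -0.547, 0.231] pointing down, gripper open.
Joint ranges: [-2.73, 2.73], [-0.86, 2.22], [0.23, 2.46], [-1.11, 4.25], [0.08, 2.63], [-2.82, 2.82]. Speed limits (rad/s): [2.79, 2.79, 3.14, 3.14, 3.14, 3.14].

### API

Orientations are given as a unit quaternion [w, x, y, z].
In Python, from rig import robot, eyes gives the robot as it stands.
- The arm moves only by the tool move_arm, never from a script. Its argument "targets" is a list of rows, each a list of 7 numbers: the shift along the tool's x, y, z as a fraction of full scale, then the turn, a rotation vector about the tool's x, y, z as a fraction of full scale, then the opening, from -1 (shut) to 1 (fully open). In form: [[dx, dy, dz, wx, wy, wz, gripper], ...]. A call has exactly 10 rows; each row is the pose to reach, as a shift and turn from the pose commanded when the call began, along the tool's axes at that moment; what a row does not reach only later rows make up. Full scale, the value 1, is 0.3 m for a shift and 60 degrees for a turn. A row lasts 1/8 s, in which the tool goes at most 62.5 mm and 10.7 degrees, less where a joint would pass 70% of its speed; a pose out of reach is approached as far as the arm can. A call with a number of a shift or a turn outside -1 to 1 is refused whole. A call with a gripper value outside its range is refused whole. The fingers move at their own pace and stop on an object; "force" is the grip in N (left out, the last holds). Time passes only in rows, so rows that repeat a pose let the fingers close, or fill a call up. It gives the time, the measured TCP pose, the force, the opening and the grip force at its end, in the units of the state.
- robot.state(): the state, without advancing time (a new reading comes with each control period).
- eyes.get_image(name): name is "scene" or "top" or "wrist"; returns the picture (384x512x3 uint8, blue, green, red); there is no depth.
- eyes.camera_params(name): a dict with "fx", "fy", "cx", "cy" (pixels), "distortion" ([k1, k2, p1, p2, k3] as OpenCV has them; the pictures are not rectified), "position" and "orientation" of the camera in the world. Camera axes: x right, y down, z forward; pixel columns grow to the right and rows downward; lengths in m; the calibration is good to about 2 mm. A picture is of the moment at which its call begins: read the wrist's pose just before it. camera_params takes no time and is no camera call; for the wrist camera it gives the pose at the moment of the call.
- robot.hand_in(): hands the job in; it is judged then, once.
The state is a dict: "time": time; "joint_positions": joint angles; "qvel": joint speeds; "joint_torque": joint torques, N m; "tool_pos": TCP position; "tcp_rot": TCP orientation; "force": force on the tool from outside, world axes, zero at the start; "torque": the same for the moment, N m; "opening": finger opening in m; "finger_force": force on a finger pad.
Only numpy, scipy, OpenCV 4.12 (cv2) and the standard library are available. Lean on these libraries where they do the work, as an engineer would, in place of code of your own. Each camera call takes 0.05 s, during which the arm holds its last target. There are 200 camera calls.

### The job

Take the square-handled sampling brush from the hanging rack and run its bristle head up and down inside the large beaker, twice: down close to the bottom, up to the rim, down close to the bottom again and out, without tipping the beaker or pushing it along. Then press the brush tip gently on the middle of the ring marked on the instrument's sloping panel, the brush square to the panel, so that its sprung shank gives a little but is not driven home. Finish while holding it there, still gripped and pressing lightly; leave everything else where it stands.

Things in the scene. Friction and masses are not known exactly. Their poses are not given: they have to be found in the camera images.
- brush: Sampling brush hanging upright in one of the rack's three holes, the only tool there with a square handle and a bristle head. 100 g. Origin: centre of the underside of its collar (40 mm across, 6 mm thick), which rests on the rack plate. z up along the handle, x and y square to its flat sides. Handle 20 x 20 mm, 6 to 90 mm above the origin. Lift it straight up 115 mm to clear the rack.
- brush_tip (a point): Lowest, rounded end of the bristle head, on the brush's axis, 110 mm below the brush's origin when the spring is out; axes as the brush's. The head is 23 mm across and 35 mm long, on a steel shank 8 mm across that comes out of the collar.
- brush_head (a joint): How far the sprung shank and head are pushed up into the handle, m: 0 out (rest), 0.015 fully in. It takes 1 N to start and 0.35 N more per mm (6.3 N fully in).
- rack: Fixed white hanging rack, 120 x 280 x 125 mm high. Origin: centre of its underside on the table. Its top plate (90 x 280 mm) has its upper face 125 mm above the table and three 31 mm holes in a row along its y axis, at y = -90, 0 and +90 mm. A tool just lifted out of its hole still has to pass the other two: lift it over them (200 mm in all) or go round.
- beaker: The large open white beaker, loose, 180 g: 95 mm high, 80 mm across the rim and 76 mm at the foot, wall 3 mm, floor 5 mm thick. Origin: centre of its underside, z up. It stands nearer to or farther from the robot than the small beaker.
- spot (a point): Centre of the black ring (30 mm across, with a dot in the middle) on the instrument's sloping panel, on the panel's rigid surface. z points out of the panel, square to it (20 degrees off vertical, leaning to the instrument's front), x points up the slope, y across it.
- console: Fixed white instrument, about 190 x 180 mm, with a grey sloping panel on top, 50 mm high at the front and 115 mm at the back. Origin: centre of its underside; its front, the low edge, faces its -x. Besides the ring the panel carries a dark display and a row of flat keys.
- small_beaker: Small white beaker, 55 mm high, 52 mm across, not to be used. Origin: centre of its underside.
- pipette_a: Pipette with a round body, hanging in another hole of the rack by a 40 mm collar, its top 85 mm above the rack plate. Origin: underside of the collar. Leave alone.
- pipette_b: Second pipette, like the first, in the remaining hole. Leave alone.
- bottle: Closed bottle, 60 mm across, 150 mm high, at the back. Origin: centre of its underside. Leave alone.
- dishes: Stack of three culture dishes, 60 mm across, 41 mm high, at the back. Origin: centre of the underside. Leave alone.
- tip_box: Box of pipette tips, green with a yellow lid, 80 x 120 x 60 mm, near the robot. Origin: centre of its underside. Leave alone.
- jar: Small amber jar, 44 mm across, 50 mm high, at the back. Origin: centre of its underside. Leave alone.
There are look-alikes about, which are no part of the job. Leave any yellow look-alike of the brush alone.

How it is judged:
By the outcome, as a careful person would: the job done as asked, in the order asked, and still so for the second after the job is handed in, while the arm keeps its last pose, push and grip.
It also fails if it takes over 51 s, if anything falls off the work surface, if the arm or the gripper's body presses on something with over 40 N, if the wrist force passes 120 N, or if a joint passes its speed limit or range.

## Working session

There is one attempt and no reset: what is moved stays moved. The work goes in short steps, Python scripts to look and compute and a tool call to move; the robot and the scene stay as the last step left them, time stands still between calls to the robot, and variables do not carry over. Pictures are saved under pics/ and viewed, at most 10 in all, crops included, and the job is handed in when it is done.

Besides the shell and the picture viewer there is one more tool, called after "Call:" by a JSON object that holds its "name" and its "arguments". move_arm: Moves the arm, as the interface text tells. Its arguments: {"type":"object","properties":{"targets":{"type":"array"},"force":{"type":"number"}},"required":["targets"]}

```bash
mkdir -p pics; ls; python3 - <<'E'
from rig import robot, eyes
import cv2
for n in("scene","top"):
    cv2.imwrite(f"pics/{n}0.png",eyes.get_image(n))
    print(n,eyes.camera_params(n))
print(robot.state())
E
```

```text
pics
scene {'fx': 414.82909210894326, 'fy': 414.82909210894326, 'cx': 256.8758892590664, 'cy': 190.55277673926042, 'distortion': array([-0.02099423,  0.        ,  0.        ,  0.        ,  0.        ]), 'position': array([ 1.37221031, -0.13076843,  0.98581565]), 'orientation': array([-0.29074626,  0.72070864,  0.58464866, -0.23287682])}
top {'fx': 403.5299021935641, 'fy': 403.5299021935641, 'cx': 251.06421388181042, 'cy': 185.63230735334278, 'distortion': array([-0.03519927,  0.        ,  0.        ,  0.        ,  0.        ]), 'position': array([0.46523186, 0.01396775, 1.0574879 ]), 'orientation': array([-0.05908341,  0.70991315, -0.70103828,  0.03283001])}
{'time': 0.1, 'joint_positions': array([-1.40650051e+00,  2.07367954e-01,  1.54284828e+00,  1.12931791e-05,
        1.39351796e+00, -1.50509735e-01]), 'qvel': array([-0.00112524, -0.00222134, -0.00415441, -0.00100365, -0.00093833,
       -0.00060123]), 'joint_torque': array([-7.07073232e-04, -3.84090543e+01, -2.92549467e+01, -3.38759992e-04,
        4.79296039e-03,  8.92354137e-06]), 'tool_pos': array([ 0.17790877, -0.54604286,  0.23020542]), 'tcp_rot': array([-1.07078532e-03,  9.87637329e-01,  1.56752541e-01, -1.82392737e-06]), 'force': array([-0.43760855, -0.03668829,  0.61153454]), 'torque': array([ 0.06119684, -0.03173005, -0.02919362]), 'finger_force': 0.0, 'opening': 0.0855156137030786}
```

View pics/scene0.png

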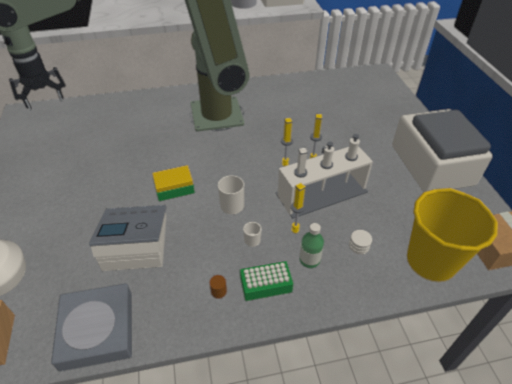

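View pics/top0.png

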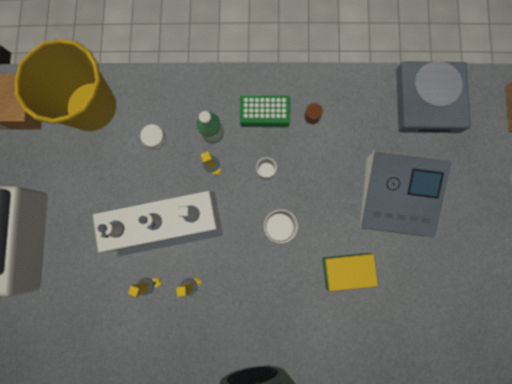

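The scene view shows the rack with three tools: (302,160), (327,153) and (353,145). The top view shows the rack at (155,222), large beaker (281,226), small beaker (266,168) and panel ring (393,184). I'll enlarge the key parts next.

```bash
python3 - <<'E'
import cv2,numpy as np
s=cv2.imread("pics/scene0.png");t=cv2.imread("pics/top0.png")
r=lambda im,x,y,w,h:cv2.resize(im[y:y+h,x:x+w],(400,300),interpolation=cv2.INTER_CUBIC)
cv2.imwrite("pics/c1.png",np.vstack([np.hstack([r(s,270,125,112,84),r(t,85,180,140,105)]),np.hstack([r(t,355,145,100,75*1+20-20),r(t,248,190,68,51+0)])]))
E
```

```text
(no output)
```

View pics/c1.png

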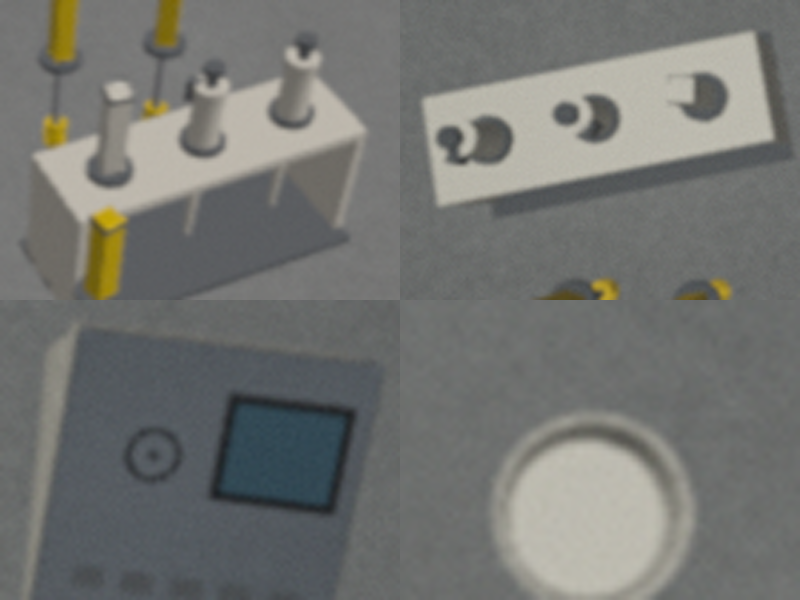

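The square-handled brush is at the right end of the rack in the top view. Its collar is at about (190.7,214) and its handle top at about (303,151) in the scene view. The ring is at (393.3,183.8) and the beaker rim centre at (280.8,226), both in the top view.

```bash
cat > h.py <<'E'
import numpy as np,cv2
from rig import robot,eyes
from scipy.spatial.transform import Rotation as R
rot=lambda q:R.from_quat(np.roll(q,-1))
def ray(p,uv):
    K=np.array([[p['fx'],0,p['cx']],[0,p['fy'],p['cy']],[0,0,1]])
    n=cv2.undistortPoints(np.array([[uv]],float),K,p['distortion'])[0,0]
    return np.array(p['position']),rot(p['orientation']).apply([*n,1])
def at(p,uv,z):
    o,d=ray(p,uv);return o+d*(z-o[2])/d[2]
def proj(p,X):
    K=np.array([[p['fx'],0,p['cx']],[0,p['fy'],p['cy']],[0,0,1]])
    r=rot(p['orientation']).inv();X=np.atleast_2d(X)
    return cv2.projectPoints(r.apply(X-p['position']),np.zeros(3),np.zeros(3),K,p['distortion'])[0][:,0]
def tri(obs):
    A=0;b=0
    for p,uv in obs:
        o,d=ray(p,uv);d/=np.linalg.norm(d);M=np.eye(3)-np.outer(d,d);A=A+M;b=b+M@o
    return np.linalg.solve(A,b)
E
python3 - <<'E'
from h import *
np.set_printoptions(precision=4,suppress=True)
t=eyes.camera_params("top");s=eyes.camera_params("scene")
c=np.array([at(t,u,.125) for u in[(92.7,214),(209.3,190.9),(216.3,229),(98.3,252.1)]])
print("rack",c,c.mean(0),np.linalg.norm(c-np.roll(c,-1,0),axis=1))
d=c[0]+c[3]-c[1]-c[2];d/=np.linalg.norm(d);print("row dir",d,"hole",c.mean(0)-.09*d)
print("collar",at(t,(190.7,214),.131),at(s,(300.8,171.8),.131))
print("htop",at(t,(183.3,211),.215),at(s,(303,151),.215))
print("beaker",at(t,(280.8,226),.095), "small",at(t,(266,166),.055))
print("ring",[at(t,(393.25,183.75),z) for z in(.08,.09,.1)])
for u,z in[((374.5,151.3),.115),((450.7,160.5),.115),((363,231),.05),((435,236),.05)]:print("con",at(t,u,z))
print("yellow top",at(t,(207,157),.2),at(s,(300,185),.2))
E
```

```text
rack [[0.5158 0.4222 0.125 ]
 [0.5736 0.1471 0.125 ]
 [0.4853 0.1284 0.125 ]
 [0.4274 0.4032 0.125 ]] [0.5005 0.2752 0.125 ] [0.2811 0.0903 0.2808 0.0905]
row dir [-0.206   0.9786  0.    ] hole [0.5191 0.1871 0.125 ]
collar [0.5187 0.1879 0.131 ] [0.5238 0.1873 0.131 ]
htop [0.52   0.1881 0.215 ] [0.5263 0.186  0.215 ]
beaker [ 0.4952 -0.0212  0.095 ] small [0.6465 0.0154 0.055 ]
ring [array([ 0.6011, -0.2937,  0.08  ]), array([ 0.5997, -0.2906,  0.09  ]), array([ 0.5983, -0.2874,  0.1   ])]
con [ 0.6732 -0.241   0.115 ]
con [ 0.6528 -0.4195  0.115 ]
con [ 0.4868 -0.2254  0.05  ]
con [ 0.4766 -0.4018  0.05  ]
yellow top [0.6391 0.1436 0.2   ] [0.6407 0.1454 0.2   ]
```

Rack size checks out at 281 x 90 mm, and the two cameras agree on the brush to about 5 mm. The first move goes towards the brush, with the wrist camera used to refine.

```bash
cat >> h.py <<'E'
np.set_printoptions(precision=4,suppress=True)
def yawdown(psi): # tool z down, tool x at yaw psi
    return R.from_matrix(np.array([[np.cos(psi),np.sin(psi),0],[np.sin(psi),-np.cos(psi),0],[0,0,-1.]]))
def plan(*goals,base=None):
    s=robot.state();p0,r0=base or (s['tool_pos'],rot(s['tcp_rot']))
    for p,r in goals:
        print("shift",r0.inv().apply(np.array(p)-p0)/.3,"turn",(r0.inv()*r).as_rotvec()/np.radians(60))
E
python3 - <<'E'
from h import *
s=robot.state();w=eyes.camera_params("wrist");r=rot(s['tcp_rot'])
print(w['fx'],w['cx'],w['cy'],r.inv().apply(w['position']-s['tool_pos']),(r.inv()*rot(w['orientation'])).as_matrix())
plan(([.40,-.3,.38],yawdown(.315)),([.52,.187,.38],yawdown(.315)))
E
```

```text
343.93073706855404 258.47332268087183 194.4667838091638 [ 0.0646  0.     -0.1425] [[ 0.0009 -0.966  -0.2587]
 [ 1.      0.0005  0.0016]
 [-0.0014 -0.2587  0.966 ]]
shift [ 0.958  -0.5517 -0.4978] turn [-0.002  -0.0003 -0.0002]
shift [ 1.841  -1.9714 -0.4945] turn [-0.002  -0.0003 -0.0002]
```

Call:
{"name": "move_arm", "arguments": {"targets": [[0.06, -0.06, -0.1, 0, 0, 0, 1], [0.16, -0.17, -0.25, 0, 0, 0, 1], [0.27, -0.29, -0.4, 0, 0, 0, 1], [0.38, -0.4, -0.5, 0, 0, 0, 1], [0.48, -0.51, -0.5, 0, 0, 0, 1], [0.58, -0.62, -0.5, 0, 0, 0, 1], [0.68, -0.73, -0.5, 0, 0, 0, 1], [0.77, -0.83, -0.5, 0, 0, 0, 1], [0.86, -0.92, -0.5, 0, 0, 0, 1], [0.93, -1, -0.5, 0, 0, 0, 1]]}}

```text
time: 1.35
tool_pos: [0.3507, -0.1736, 0.3809]
tcp_rot: [-0.0, 0.988, 0.157, -0.0]
force: [0.3, -0.8, -0.9]
opening: 0.0854
finger_force: 0.0
```

Call:
{"name": "move_arm", "arguments": {"targets": [[0.1, -0.11, 0, 0, 0, 0, 1], [0.21, -0.22, 0, 0, 0, 0, 1], [0.32, -0.34, 0, 0, 0, 0, 1], [0.43, -0.46, 0, 0, 0, 0, 1], [0.54, -0.58, 0, 0, 0, 0, 1], [0.65, -0.7, 0, 0, 0, 0, 1], [0.75, -0.81, 0, 0, 0, 0, 1], [0.83, -0.9, 0, 0, 0, 0, 1], [0.88, -0.95, 0, 0, 0, 0, 1], [0.91, -0.97, 0, 0, 0, 0, 1]]}}

```text
time: 2.6
tool_pos: [0.52, 0.1866, 0.3808]
tcp_rot: [0.0, 0.988, 0.157, -0.001]
force: [-0.9, -0.1, -0.1]
opening: 0.0852
finger_force: 0.0
```

```bash
python3 - <<'E'
from h import *
s=robot.state();print(s['time'],s['tool_pos'],s['tcp_rot'],s['joint_positions'])
p=eyes.camera_params("wrist");im=eyes.get_image("wrist")
cv2.imwrite("pics/w1.png",im)
a,b=proj(p,[[.5195,.187,.131],[.5195,.187,.215]]);print(a,b)
cv2.imwrite("pics/w1v.png",cv2.resize(im,(800,600),interpolation=cv2.INTER_CUBIC))
E
```

```text
2.6 [0.52   0.1866 0.3808] [ 0.0002  0.9876  0.1572 -0.0006] [ 0.1881  0.0864  1.3755 -0.0004  1.6809  1.4432]
[257.3834 160.654 ] [257.257  175.7804]
```

View pics/w1v.png

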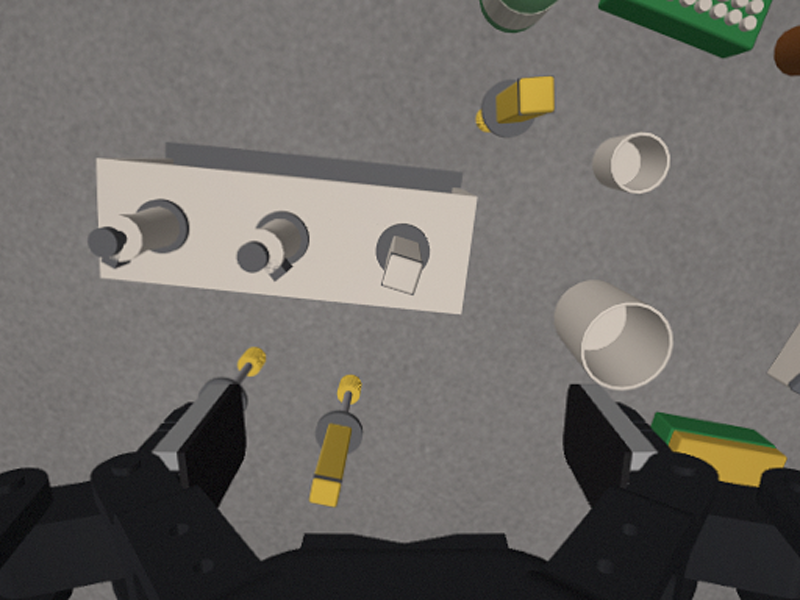

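The wrist view shows the square handle's top face with corners at about (389,254), (423,261), (416,294) and (381,287) in the enlarged picture. The collar is at (403,250) and the beaker rim centre at (627,346). Next I check these against the map.

```bash
python3 - <<'E'
from h import *
p=eyes.camera_params("wrist");k=1.5625;f=lambda u,z:at(p,((u[0]+.5)/k-.5,(u[1]+.5)/k-.5),z)
c=np.array([f(u,.215) for u in[(389,254),(423,261),(416,294),(381,287)]])
print(c,c.mean(0),np.linalg.norm(c-np.roll(c,-1,0),axis=1))
for i in range(4):
    d=c[(i+1)%4]-c[i];print(np.degrees(np.arctan2(d[1],d[0]))%90)
print("collar",f((403,250),.131),"beaker",f((627,346),.095), "foot c",f((605,322),.005))
rk=np.array([f(u,.125) for u in[(97,158),(477,196),(461,314),(101,278)]]);print("rack",rk.mean(0))
E
```

```text
[[0.5296 0.1986 0.215 ]
 [0.5319 0.1785 0.215 ]
 [0.5118 0.1762 0.215 ]
 [0.5095 0.1971 0.215 ]] [0.5207 0.1876 0.215 ] [0.0202 0.0202 0.0211 0.0202]
6.33729359005784
6.792126166782282
6.475246892572201
4.2451979895465906
collar [0.5213 0.1874 0.131 ] beaker [ 0.4971 -0.0212  0.095 ] foot c [ 0.4959 -0.0366  0.005 ]
rack [0.5016 0.275  0.125 ]
```

```bash
python3 - <<'E'
from h import *
r=yawdown(np.radians(6.2));plan(([.5208,.1875,.30],r),([.5208,.1875,.166],r))
E
```

```text
shift [ 0.0012 -0.0017  0.2691] turn [-0.0002  0.0004  0.1978]
shift [ 0.0014 -0.0016  0.7157] turn [-0.0002  0.0004  0.1978]
```

Call:
{"name": "move_arm", "arguments": {"targets": [[0, -0.002, 0.04, 0, 0, 0.07, 0.3], [0, -0.002, 0.12, 0, 0, 0.15, 0.3], [0, -0.002, 0.22, 0, 0, 0.198, 0.3], [0, -0.002, 0.33, 0, 0, 0.198, 0.3], [0, -0.002, 0.44, 0, 0, 0.198, 0.3], [0, -0.002, 0.54, 0, 0, 0.198, 0.3], [0, -0.002, 0.62, 0, 0, 0.198, 0.3], [0, -0.002, 0.68, 0, 0, 0.198, 0.3], [0, -0.002, 0.715, 0, 0, 0.198, 0.3], [0, -0.002, 0.715, 0, 0, 0.198, 0.3]]}}

```text
time: 3.9
tool_pos: [0.5195, 0.1863, 0.1664]
tcp_rot: [0.0, 0.999, 0.053, -0.0]
force: [-0.0, -0.0, 0.5]
opening: 0.0558
finger_force: 0.0
```

Call:
{"name": "move_arm", "arguments": {"targets": [[0, 0, 0, 0, 0, 0, 0], [0, 0, 0, 0, 0, 0, -0.2], [0, 0, 0, 0, 0, 0, -0.5], [0, 0, 0, 0, 0, 0, -1], [0, 0, 0, 0, 0, 0, -1], [0, 0, 0, 0, 0, 0, -1], [0, 0, 0, 0, 0, 0, -1], [0, 0, 0, 0, 0, 0, -1], [0, 0, 0, 0, 0, 0, -1], [0, 0, 0, 0, 0, 0, -1]], "force": 50}}

```text
time: 5.15
tool_pos: [0.5202, 0.1868, 0.1676]
tcp_rot: [-0.0, 0.999, 0.054, 0.001]
force: [-1.4, 0.2, 5.8]
opening: 0.0198
finger_force: 49.0
```

Call:
{"name": "move_arm", "arguments": {"targets": [[0, 0, -0.02, 0, 0, 0, -1], [0, 0, -0.07, 0, 0, 0, -1], [0, 0, -0.15, 0, 0, 0, -1], [0, 0, -0.25, 0, 0, 0, -1], [0, 0, -0.35, 0, 0, 0, -1], [0, 0, -0.45, 0, 0, 0, -1], [0, 0, -0.55, 0, 0, 0, -1], [0, 0, -0.63, 0, 0, 0, -1], [0, 0, -0.68, 0, 0, 0, -1], [0, 0, -0.7, 0, 0, 0, -1]]}}

```text
time: 6.4
tool_pos: [0.5199, 0.1867, 0.3778]
tcp_rot: [-0.0, 0.999, 0.054, 0.001]
force: [-0.5, -0.3, -1.3]
opening: 0.0196
finger_force: 48.8
```

```bash
python3 - <<'E'
from h import *
r=yawdown(np.radians(6.2));plan(([.497,-.0212,.378],r))
p=eyes.camera_params("wrist");im=eyes.get_image("wrist");sc=eyes.get_image("scene")
cv2.imwrite("pics/w2.png",np.vstack([np.hstack([cv2.resize(im,(400,300)),cv2.resize(sc,(400,300))]),np.hstack([cv2.resize(im[150:330,140:380],(400,300),interpolation=2),cv2.resize(sc[60:210,230:430],(400,300),interpolation=2)])]))
s=robot.state();print(s['tool_pos'],s['opening'],s['force'],s['torque'],s['joint_positions'])
g=s['tool_pos']+rot(s['tcp_rot']).apply([0,0,-.019+.06+.11]);print("exp tip wrist",proj(p,g),"scene",proj(eyes.camera_params("scene"),g))
E
```

```text
shift [-0.1502  0.6809 -0.0008] turn [-0.0001 -0.0013 -0.0007]
[0.5197 0.1867 0.3769] 0.019667643115376405 [ 0.8813 -0.4752 -0.9864] [-0.0189  0.0586  0.0252] [0.1881 0.0856 1.384  0.     1.6719 1.6515]
exp tip wrist [[257.8194 179.3383]] scene [[302.8858 146.5521]]
```

View pics/w2.png

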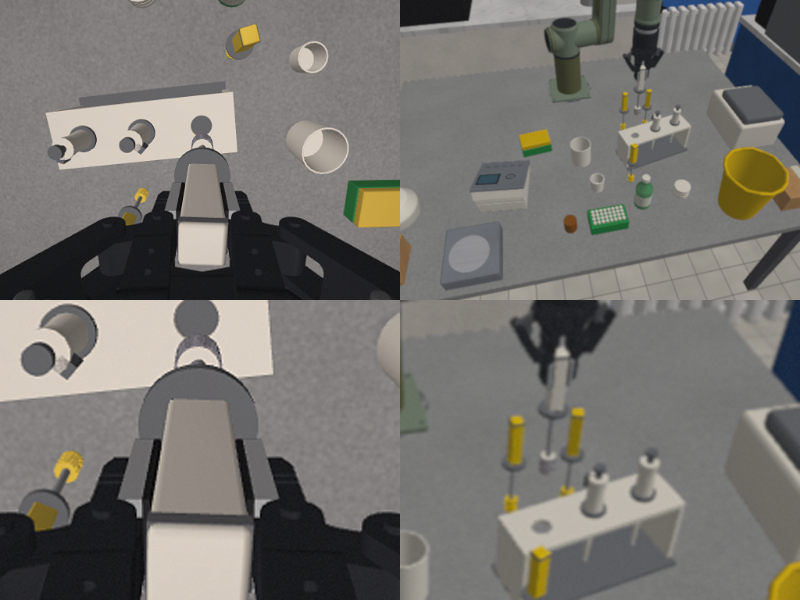

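The brush is gripped upright and its hole is empty. The tip shows at about (303,146) in the scene view, where (302.9,146.6) was expected. Next is the beaker.

Call:
{"name": "move_arm", "arguments": {"targets": [[-0.005, 0.03, 0, 0, 0, 0, -1], [-0.02, 0.09, 0, 0, 0, 0, -1], [-0.04, 0.18, 0, 0, 0, 0, -1], [-0.06, 0.28, 0, 0, 0, 0, -1], [-0.085, 0.38, 0, 0, 0, 0, -1], [-0.105, 0.48, 0, 0, 0, 0, -1], [-0.13, 0.57, 0, 0, 0, 0, -1], [-0.145, 0.64, 0, 0, 0, 0, -1], [-0.152, 0.675, 0, 0, 0, 0, -1], [-0.153, 0.681, 0, 0, 0, 0, -1]]}}

```text
time: 7.75
tool_pos: [0.4956, -0.0221, 0.3765]
tcp_rot: [-0.0, 0.999, 0.053, -0.0]
force: [0.1, 1.1, -1.1]
opening: 0.0198
finger_force: 48.9
```

```bash
python3 - <<'E'
from h import *
r=yawdown(np.radians(6.2));plan(([.4962,-.0212,.20],r),([.4962,-.0212,.164],r))
p=eyes.camera_params("wrist");s=robot.state();im=eyes.get_image("wrist");t=eyes.get_image("top")
print(s['tool_pos'],s['joint_positions'])
cv2.imwrite("pics/w3.png",np.hstack([cv2.resize(im,(400,300)),cv2.resize(t[180:270,230:350],(400,300),interpolation=2)]))
a=np.linspace(0,2*np.pi,8);print("rim exp",proj(p,[[.4962+.04*np.cos(x),-.0212+.04*np.sin(x),.095] for x in a])*400/512)
E
```

```text
shift [ 0.0025 -0.0027  0.5883] turn [-0.0004  0.0005 -0.0022]
shift [ 0.0026 -0.0026  0.7083] turn [-0.0004  0.0005 -0.0022]
[ 0.4956 -0.0221  0.3765] [-0.2194 -0.0388  1.5117  0.0002  1.6692  1.2455]
rim exp [[203.6624  96.3281]
 [182.7129 103.9106]
 [175.9854 124.7369]
 [187.9223 142.6633]
 [209.2269 144.881 ]
 [224.5902 129.8776]
 [222.4503 108.1992]
 [203.6624  96.3281]]
```

View pics/w3.png

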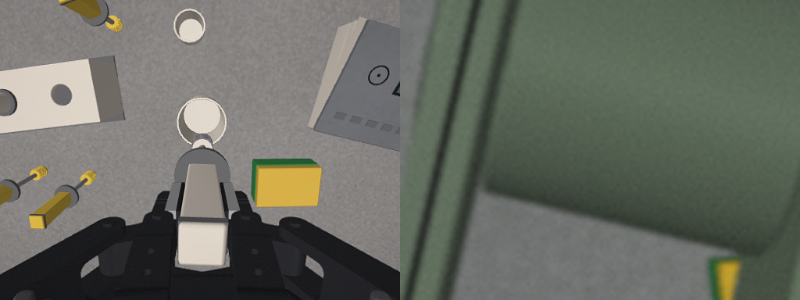

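The rim is seen at x 178–226, about 2 px right of where I expected it, so the beaker is ~2 mm further towards -y. The ring shows at (378,75), or full (484,96). Stroking now.

Call:
{"name": "move_arm", "arguments": {"targets": [[0.001, 0.002, 0.05, 0, 0, 0, -1], [0.002, 0.003, 0.14, 0, 0, 0, -1], [0.002, 0.003, 0.24, 0, 0, 0, -1], [0.002, 0.003, 0.35, 0, 0, 0, -1], [0.002, 0.003, 0.45, 0, 0, 0, -1], [0.002, 0.003, 0.54, 0, 0, 0, -1], [0.002, 0.003, 0.62, 0, 0, 0, -1], [0.002, 0.003, 0.67, 0, 0, 0, -1], [0.002, 0.003, 0.7, 0, 0, 0, -1], [0.002, 0.003, 0.71, 0, 0, 0, -1]]}}

```text
time: 9.1
tool_pos: [0.4967, -0.022, 0.1635]
tcp_rot: [-0.0, 0.999, 0.054, -0.0]
force: [-0.4, 0.2, -1.8]
opening: 0.0195
finger_force: 48.9
```

Call:
{"name": "move_arm", "arguments": {"targets": [[0, 0, 0, 0, 0, 0, -1], [0, 0, 0, 0, 0, 0, -1], [0, 0, -0.04, 0, 0, 0, -1], [0, 0, -0.1, 0, 0, 0, -1], [0, 0, -0.16, 0, 0, 0, -1], [0, 0, -0.21, 0, 0, 0, -1], [0, 0, -0.24, 0, 0, 0, -1], [0, 0, -0.26, 0, 0, 0, -1], [0, 0, -0.26, 0, 0, 0, -1], [0, 0, -0.26, 0, 0, 0, -1]]}}

```text
time: 10.35
tool_pos: [0.4962, -0.0221, 0.2411]
tcp_rot: [-0.0, 0.999, 0.054, -0.001]
force: [-0.7, 0.4, -0.7]
opening: 0.0196
finger_force: 48.9
```

```bash
python3 - <<'E'
from h import *
s=robot.state();print(s['tool_pos'],s['force'],s['tool_pos'][2]-.151,s['joint_positions'])
E
```

```text
[ 0.4962 -0.0221  0.2411] [-0.6777  0.3878 -0.6841] 0.0900723613019336 [-0.2189  0.0315  1.7159 -0.      1.3957  1.2444]
```

Call:
{"name": "move_arm", "arguments": {"targets": [[0, 0, 0.03, 0, 0, 0, -1], [0, 0, 0.08, 0, 0, 0, -1], [0, 0, 0.14, 0, 0, 0, -1], [0, 0, 0.2, 0, 0, 0, -1], [0, 0, 0.24, 0, 0, 0, -1], [0, 0, 0.26, 0, 0, 0, -1], [0, 0, 0.26, 0, 0, 0, -1], [0, 0, 0.26, 0, 0, 0, -1], [0, 0, 0.26, 0, 0, 0, -1], [0, 0, 0.26, 0, 0, 0, -1]]}}

```text
time: 11.6
tool_pos: [0.497, -0.0223, 0.1643]
tcp_rot: [0.0, 0.999, 0.054, 0.0]
force: [-0.1, -0.2, -0.9]
opening: 0.0197
finger_force: 48.9
```

Call:
{"name": "move_arm", "arguments": {"targets": [[0, 0, -0.03, 0, 0, 0, -1], [0, 0, -0.09, 0, 0, 0, -1], [0, 0, -0.17, 0, 0, 0, -1], [0, 0, -0.26, 0, 0, 0, -1], [0, 0, -0.36, 0, 0, 0, -1], [0, 0, -0.46, 0, 0, 0, -1], [0, 0, -0.55, 0, 0, 0, -1], [0, 0, -0.62, 0, 0, 0, -1], [0, 0, -0.66, 0, 0, 0, -1], [0, 0, -0.67, 0, 0, 0, -1]]}}

```text
time: 12.85
tool_pos: [0.4969, -0.0222, 0.3657]
tcp_rot: [0.0, 0.999, 0.054, 0.001]
force: [0.7, -0.4, -1.8]
opening: 0.0194
finger_force: 48.9
```

```bash
python3 - <<'E'
from h import *
s=robot.state();p=eyes.camera_params("wrist");t=eyes.camera_params("top");print(s['tool_pos'])
im=eyes.get_image("wrist")
# ring by earlier wrist view: pose shift only in small amounts; triangulate with pose reconstructed
w=dict(p);w['position']=p['position']+np.array([.4956,-.0221,.3765])-s['tool_pos']
o=tri([(w,(484,96)),(t,(393.25,183.75))]);print(o,proj(w,o),proj(t,o))
c=np.radians(-5.1);X=np.array([np.cos(c),np.sin(c),0]);n=np.array([0,0,1])*np.cos(.349)-X*np.sin(.349)
z=-n;y=np.cross(z,X);y/=np.linalg.norm(y)
r1=R.from_matrix(np.column_stack([np.cross(y,z),y,z]))
# view pose: vertical near console, with tip clear
plan((o+[-.02,0,.26],yawdown(np.radians(6.2))),(o+n*(.151+.08),r1))
cv2.imwrite("pics/w4.png",im)
E
```

```text
[ 0.4969 -0.0222  0.3657]
[ 0.6003 -0.2899  0.0927] [[483.6242  96.8047]] [[393.312  183.3336]]
shift [0.1811 0.9171 0.0421] turn [ 0.0002 -0.0006 -0.0007]
shift [-0.0109  0.8728  0.1851] turn [-0.0326  0.3316  0.1858]
```

Second stroke is done and the brush is out. Both strokes bottomed at tip z of about 12–13 mm with no contact force. The ring triangulates to (0.600,-0.290,0.093), consistent with the panel's height there. I'm moving to a tilted view pose.

Call:
{"name": "move_arm", "arguments": {"targets": [[-0.002, 0.04, 0, 0, 0, 0, -1], [-0.01, 0.12, 0, 0, 0.02, 0.01, -1], [-0.02, 0.22, 0.01, 0, 0.06, 0.04, -1], [-0.04, 0.33, 0.03, -0.01, 0.11, 0.07, -1], [-0.06, 0.45, 0.06, -0.015, 0.17, 0.1, -1], [-0.08, 0.57, 0.09, -0.02, 0.22, 0.13, -1], [-0.09, 0.68, 0.12, -0.03, 0.27, 0.155, -1], [-0.1, 0.78, 0.135, -0.03, 0.31, 0.175, -1], [-0.105, 0.85, 0.147, -0.033, 0.33, 0.186, -1], [-0.105, 0.873, 0.151, -0.033, 0.332, 0.186, -1]]}}

```text
time: 14.15
tool_pos: [0.4921, -0.2872, 0.3175]
tcp_rot: [0.007, 0.984, -0.045, 0.172]
force: [0.4, -0.1, 0.2]
opening: 0.0199
finger_force: 48.9
```

```bash
python3 - <<'E'
from h import *
s=robot.state();p=eyes.camera_params("wrist");print(s['tool_pos'],s['tcp_rot'],s['joint_positions'])
im=eyes.get_image("wrist")
print(proj(p,[.6003,-.2899,.0927])*1.5625)
cv2.imwrite("pics/w5.png",cv2.resize(im,(800,600),interpolation=2))
E
```

```text
[ 0.4921 -0.2872  0.3175] [ 0.0071  0.9841 -0.0453  0.1719] [-0.8071 -0.0579  1.6851  0.237   1.2582  0.8116]
[[393.4277 216.7138]]
```

View pics/w5.png

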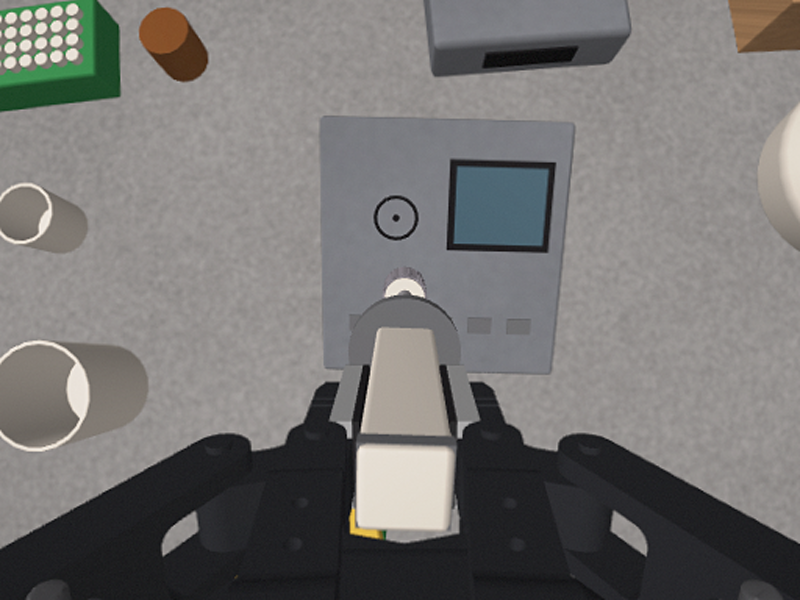

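The ring's dot is at (396.5,217.5) in the enlarged picture, against (393.4,216.7) expected. Panel corners are (321,117), (574,122), (550,373) and (325,367), and the brush head is at (405,285). Next I refine the yaw and ring position and check the brush axis for camera bias.

```bash
python3 - <<'E'
from h import *
from scipy.optimize import least_squares
s=robot.state();p=eyes.camera_params("wrist");t=eyes.camera_params("top");k=1.5625
px=lambda u:((u[0]+.5)/k-.5,(u[1]+.5)/k-.5)
T=rot(s['tcp_rot'])
print("axis proj: handle top, collar, tip",(proj(p,s['tool_pos']+T.apply([[0,0,-.049],[0,0,.041],[0,0,.151]]))+.5)*k-.5)
w=px((396.5,217.5))
o=tri([(p,w),(t,(393.25,183.75))]);print("ring tri",o,(proj(p,o)+.5)*k-.5,proj(t,o))
C=[px(u) for u in[(321,117),(574,122),(550,373),(325,367)]]
for yaw in(-5.1,):
    c=np.radians(yaw);X=np.array([np.cos(c),np.sin(c),0]);n=np.array([0,0,1])*np.cos(.349)-X*np.sin(.349)
    P=[]
    for u in C:
        a,d=ray(p,u);P.append(a+d*(n@(o-a))/(n@d))
    P=np.array(P);print("corners",P)
    for i in range(4):
        e=P[(i+1)%4]-P[i];print(np.linalg.norm(e),(np.degrees(np.arctan2(e[1],e[0]))+45)%90-45)
E
```

```text
axis proj: handle top, collar, tip [[401.8199 494.8578]
 [402.6304 345.8999]
 [402.9906 280.3523]]
ring tri [ 0.601  -0.2919  0.0869] [[396.1919 218.717 ]] [[393.3936 183.3961]]
corners [[ 0.6726 -0.2455  0.1114]
 [ 0.6539 -0.4234  0.1104]
 [ 0.476  -0.4031  0.0452]
 [ 0.4971 -0.2255  0.0471]]
0.17889799524657787 -6.014384770979916
0.19050985128994863 -6.516700701802762
0.17881603224493925 -6.770291630895656
0.1879990778117627 -6.489497587123999
```

```bash
cat >> h.py <<'E'
c=np.radians(-6.4);X=np.array([np.cos(c),np.sin(c),0]);N=np.array([0,0,1])*np.cos(.349066)-X*np.sin(.349066)
U=np.cross(np.cross(N,X),N);U/=np.linalg.norm(U)
RP=R.from_matrix(np.column_stack([U,np.cross(-N,U),-N]));O=np.array([.600,-.2902,.0915])
E
python3 - <<'E'
from h import *
print(N,U);plan((O+N*(.151+.015),RP))
E
```

```text
[-0.3399  0.0381  0.9397] [ 0.9338 -0.1047  0.342 ]
shift [ 0.0789 -0.0268  0.2778] turn [-0.0074  0.0026  0.018 ]
```

Call:
{"name": "move_arm", "arguments": {"targets": [[0.01, -0.004, 0.03, 0, 0, 0.005, -1], [0.03, -0.01, 0.08, -0.002, 0.001, 0.01, -1], [0.05, -0.018, 0.14, -0.004, 0.002, 0.018, -1], [0.065, -0.022, 0.19, -0.006, 0.002, 0.018, -1], [0.075, -0.025, 0.23, -0.007, 0.003, 0.018, -1], [0.079, -0.027, 0.26, -0.007, 0.003, 0.018, -1], [0.079, -0.027, 0.275, -0.007, 0.003, 0.018, -1], [0.079, -0.027, 0.278, -0.007, 0.003, 0.018, -1], [0.079, -0.027, 0.278, -0.007, 0.003, 0.018, -1], [0.079, -0.027, 0.278, -0.007, 0.003, 0.018, -1]]}}

```text
time: 15.45
tool_pos: [0.5449, -0.2827, 0.2499]
tcp_rot: [0.01, 0.983, -0.054, 0.175]
force: [0.2, -0.0, -1.9]
opening: 0.0196
finger_force: 48.9
```

```bash
python3 - <<'E'
from h import *
plan((O+N*(.151-.001),RP))
s=robot.state();T=rot(s['tcp_rot']);p=eyes.camera_params("wrist");q=eyes.camera_params("scene");t=eyes.camera_params("top")
tip=s['tool_pos']+T.apply([0,0,.151]);print("tip-O in panel",RP.inv().apply(tip-O),"F",s['force'],np.degrees((RP.inv()*T).magnitude()))
im=eyes.get_image("wrist");sc=eyes.get_image("scene");tp=eyes.get_image("top")
print("wrist crop tip,O",(proj(p,[tip,O])-[176,110])*2.5,"scene",(proj(q,[tip,O])-[90,170])*4, "top",(proj(t,[tip,O])-[340,140])*4)
r=lambda m,x,y,w,h:cv2.resize(m[y:y+h,x:x+w],(400,300),interpolation=2)
cv2.imwrite("pics/w6.png",np.vstack([np.hstack([r(im,176,110,160,120),r(sc,90,170,100,75)]),np.hstack([r(tp,340,140,100,75),cv2.resize(im,(400,300))])]))
E
```

```text
shift [-0.0066  0.0042  0.0595] turn [ 0.0006 -0.0037  0.0021]
tip-O in panel [ 0.0025 -0.0012 -0.0169] F [ 0.1981 -0.0356 -1.9454] 0.2554188498136237
wrist crop tip,O [[204.3556 173.0638]
 [207.5423 169.9786]] scene [[201.2684 201.2019]
 [203.8848 220.5938]] top [[219.5118 175.7862]
 [213.1452 174.1119]]
```

View pics/w6.png

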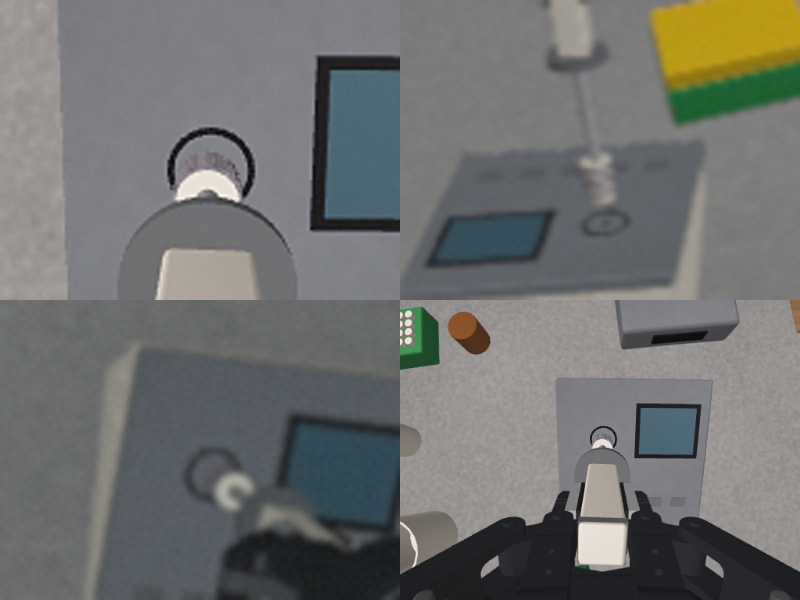

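The view confirms it: the head is centred just above the ring, with residuals of about 2 mm down the slope and 1 mm across. I'll take a force baseline, then press.

```bash
cat >> h.py <<'E'
def rep():
    F=[];P=[]
    for i in range(10):
        eyes.get_image("top");s=robot.state();F.append(s['force']);T=rot(s['tcp_rot'])
        P.append(RP.inv().apply(s['tool_pos']+T.apply([0,0,.151])-O))
    F=np.array(F);print(s['time'],"F",F.mean(0),"along N",(F@N).mean(),(F@N).std(),"tip",np.mean(P,0),"grip",s['opening'],"ang",np.degrees((RP.inv()*T).magnitude()))
    plan((O-N*.003+N*.151,RP))
E
python3 -c "from h import *;rep()"
```

```text
16.1 F [ 0.0387 -0.0176 -0.9197] along N -0.878045486915151 0.34559083482289477 tip [ 0.002  -0.0016 -0.0163] grip 0.019627370900445713 ang 0.20888567459702384
shift [-0.0053  0.0053  0.0641] turn [-0.0001 -0.0028  0.0021]
```

Call:
{"name": "move_arm", "arguments": {"targets": [[-0.002, 0.002, 0.01, 0, 0, 0, -1], [-0.005, 0.005, 0.02, 0, 0, 0.002, -1], [-0.006, 0.005, 0.03, 0, -0.002, 0.002, -1], [-0.006, 0.005, 0.038, 0, -0.002, 0.002, -1], [-0.006, 0.005, 0.044, 0, -0.002, 0.002, -1], [-0.006, 0.005, 0.05, 0, -0.002, 0.002, -1], [-0.006, 0.005, 0.055, 0, -0.002, 0.002, -1], [-0.006, 0.005, 0.06, 0, -0.002, 0.002, -1], [-0.006, 0.005, 0.064, 0, -0.002, 0.002, -1], [-0.006, 0.005, 0.064, 0, -0.002, 0.002, -1]]}}

```text
time: 17.35
tool_pos: [0.5496, -0.2845, 0.2308]
tcp_rot: [0.01, 0.983, -0.055, 0.174]
force: [-0.8, 1.3, 1.4]
opening: 0.0196
finger_force: 49.3
```

```bash
python3 -c "from h import *;rep()"
```

```text
17.85 F [-1.1256  0.7357  1.33  ] along N 1.6604069300824906 0.3484871973177073 tip [ 0.0001 -0.      0.0028] grip 0.01924353364079858 ang 0.05793210022425665
shift [0.0005 0.0001 0.0004] turn [-0.     -0.001   0.0001]
```

Contact force is about 2.5 N along the panel normal, so about 4.4 mm of the 15 mm spring travel. One final look before handing in.

```bash
python3 - <<'E'
from h import *
im=eyes.get_image("wrist");sc=eyes.get_image("scene")
r=lambda m,x,y,w,h:cv2.resize(m[y:y+h,x:x+w],(400,300),interpolation=2)
cv2.imwrite("pics/w7.png",np.vstack([np.hstack([r(im,176,110,160,120),r(sc,90,170,100,75)]),np.hstack([cv2.resize(sc,(400,300)),cv2.resize(im,(400,300))])]))
E
```

```text
(no output)
```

View pics/w7.png

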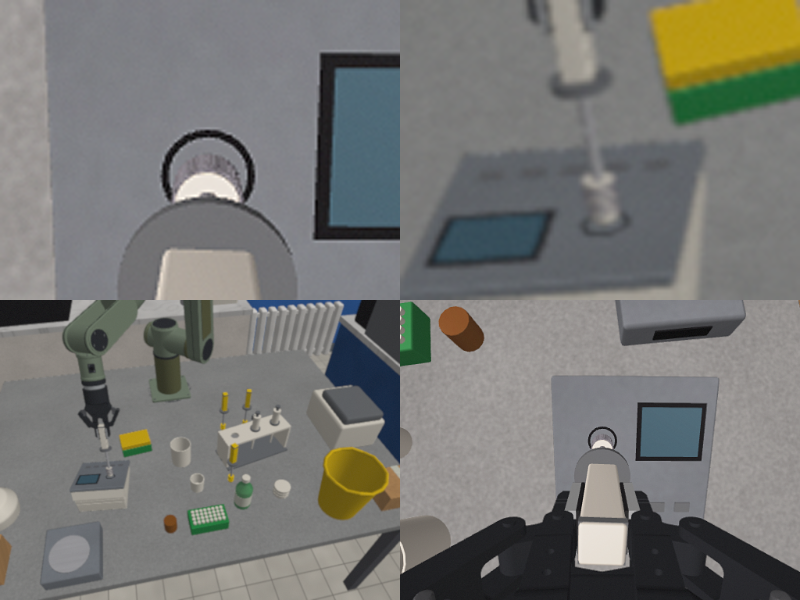

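The head is centred on the ring: both are at x≈208 in the wrist crop, and the tip sits on the ring at about (604,225) in the scene crop. The beaker is upright where it was, so I'm handing in.

```bash
python3 -c "from rig import robot;print(robot.hand_in())"
```

```text
the job is handed in; nothing more can be done
None
```

I handed the job in at about 18 s: the beaker was brushed twice without contact, and the gripped brush is pressing the ring's centre square to the panel at about 2.5 N (roughly 4.4 mm of the 15 mm spring travel).

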